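# Open the chisel box by its concealed catch

## Task

The sliding lid of the wooden chisel box is locked by a concealed catch: one of the four dark squares set flush in the box's fixed end band is really a push button, the other three are only inlay. With the fingertips, feel across the squares for the one that gives and press it right in so that the lid springs loose, then let the button come back up and push the lid fully open by its finger scoop. Nothing needs grasping: lift nothing, and leave the tools in the box and the things around it where they lie.

Things in the scene. Friction and masses are not known exactly. Their poses are not given: they have to be found in the camera images.
- chisel_box: Pale birch box with a sliding lid, 230 x 400 x 78 mm, held fast to the bench. Origin: centre of its underside, on the bench top. Its z is up, its y runs along the length, its x across. The last 75 mm at the +y end is a fixed wooden band, top 78 mm above the bench; the rest is the lid.
- band_middle (a point): Middle of the band's top face (box frame x 0, y +162.5, z 78 mm); axes as the box. Four alike dark walnut squares, 42 mm wide, each in a 44 mm square opening, lie flush in a row along x through this point, centres at x = -78, -26, +26, +78 mm. One is the sprung button (which one changes from run to run); the other three are rigid.
- catch (a joint): How far the button square is pressed straight down, in m: 0 flush, 0.007 at its stop. It is sprung: about 2 N to start it, 4 to 5 N at the stop. At about 4 mm it lets go of the lid, which a spring then pushes open by about 25 mm; when released the button rises flush again.
- lid (a joint): How far the lid has slid towards the box's -y, in m: 0 closed and locked, 0.175 fully open at its stop, 24 mm at least once sprung loose. It runs in grooves, stays where it is left, needs about 1 N plus 0.8 N at 0.1 m/s to push, and takes no lifting.
- lid_scoop (a point): Centre of the floor of the finger scoop in the lid's top, moves with the lid. Same axes as the box. The scoop is a brass-floored pocket 64 mm along x, 38 mm along y and 8 mm deep, with upright walls; the lid's top is 72 mm and the scoop's floor 64 mm above the bench. With the lid closed it lies at box y = +85 mm.
- chisel_0: Chisel with a timber handle, 30 x 272 x 30 mm, lying loose inside the box along its length under the lid.
- chisel_1: A second such chisel, loose inside the box.
- flat_file: File with a timber handle, 26 x 245 x 29 mm, loose inside the box between the chisels.
- tape_measure: Yellow steel tape measure, 34 x 97 x 68 mm, loose on the bench near the box's front left corner.
- screwdriver_0: Yellow-handled screwdriver, 32 x 216 x 33 mm, lying on the bench to the right of the box.
- offcut_3: Sawn timber offcut, 60 x 140 x 35 mm, loose on the bench to the left of the box, beyond the band.

How it is judged:
By the outcome, as a careful person would: the job done as asked, in the order asked, and still so for the second after the job is handed in, with the robot touching nothing.
It also fails if it takes over 46 s, if anything falls off the work surface, if the arm or the gripper's body presses on something with over 40 N, if the wrist force passes 120 N, or if a joint passes its speed limit or range.

## Robot

A 7-joint arm with a two-finger parallel gripper is mounted at the origin on a cart in front of the work surface, level with it; the furniture and walls round the work are solid. World frame = base frame: x ahead of the robot, y to its left, z up, the work surface at z = 0. Lengths are in m, angles in degrees, forces in N, time in s.
With the tool pointing down it reaches from about 0.4 to 0.925 m from the base axis. Payload 4.1 kg.
Tool frame: the origin (TCP) lies at the very end of the fingers, on their centre line; the grasp point (between the pads) lies ctrl.pinch_z behind it (ctrl.pinch_z is the distance from the TCP to the grasp point, in m); z points along the fingers, y is the line along which they close (so a half turn about z gives the same grasp; the last joint's range is limited). The gripper opens to 85 mm and grips with 20 to 120 N. Pads are 22 mm wide; open, the fingers measure 114 mm over their backs; the gripper's body (76 mm by 85 mm) begins 54 mm behind the grasp point. The pads swing forward as they close: fully open they stand 13 mm farther back than shut.
Start: joints at [67.093, 22.827, 2.584, 88.041, -1.071, 69.15, -2.905], TCP at [0.193, -0.621, 0.231] pointing down, gripper open.
Joint ranges: [-161.44, 161.44], [-28.35, 127.94], [-78.24, 83.42], [0, 140.83], [-78.03, 258.03], [13.02, 114.36], [-168.23, 168.23]. Speed limits (degrees/s): [147.25, 147.25, 180, 180, 180, 180, 180].

## Interface

Orientations are given as a 3x3 rotation matrix whose columns are the frame's x, y, z axes.
In Python, from rig import ctrl, viewer, workorder gives the robot as it stands.
- The arm moves only by the shell command python3 -m pendant 'ROWS'. ROWS is JSON, a list that holds one entry, the list of rows, each a list of 7 numbers: the turn, a rotation vector about the tool's x, y, z in units of 6 degrees (1.0 is 6 degrees), then the shift along the tool's x, y, z in units of 25 mm (1.0 is 25 mm), then the opening, from 0 (shut) to 1 (fully open). A call has exactly 8 rows; each row shifts and turns the commanded pose from where the row before left it, along the tool's axes as they then stand; what a row does not reach is not made up. A row lasts 1/12 s, in which the tool goes at most 41.7 mm and 7.16 degrees, less where a joint would pass 70% of its speed; a pose out of reach is approached as far as the arm can. A call is refused whole if a number of a shift passes 1 or a number of a turn 1, either way. A call with a gripper value outside its range is refused whole. The fingers move at their own pace and stop on an object; the grip force is fixed at half the most. Time passes only in rows, so rows that do not move let the fingers close, or fill a call up. It gives the time, the measured TCP pose, the force, the opening and the grip force at its end, in the units of the state.
- ctrl.state(): the state, without advancing time (a new reading comes with each control period).
- viewer.capture(name): name is "scene" or "side" or "wrist"; returns a dict with "frame" (400x640x3 uint8, blue, green, red), "fx", "fy", "cx", "cy" (pixels), "rvec" (rotation vector, rad) and "tvec" (3), from world to camera coordinates, as OpenCV has them. Camera axes: x right, y down, z forward; pixel columns grow to the right and rows downward; lengths in m; the calibration is good to about 2 mm. The wrist camera is an equidistant fisheye: a pixel r from the principal point sees the ray r / f radians off the axis. A picture is of the moment at which its call begins. There is no depth.
- workorder.hand_in(): hands the job in; it is judged then, once.
The state is a dict: "time": time; "joints": joint angles; "dq": joint speeds; "joint_efforts": joint torques, N m; "tool_pos": TCP position; "ee_rot": TCP orientation; "ft_force": force on the tool from outside, world axes, zero at the start; "torque": the same for the moment, N m; "width": finger opening in m; "gripper_force": force on a finger pad.
Only numpy, scipy, OpenCV 4.12 (cv2) and the standard library are available. Lean on these libraries where they do the work, as an engineer would, in place of code of your own. Each camera call takes 0.05 s, during which the arm holds its last target. There are 200 camera calls.

## Working session

There is one attempt and no reset: what is moved stays moved. The work goes in short steps, Python scripts to look and compute and a shell command to move; the robot and the scene stay as the last step left them, time stands still between calls to the robot, and variables do not carry over. Pictures are saved under pics/ and viewed, at most 10 in all, crops included, and the job is handed in when it is done.

```bash
mkdir -p pics; ls
python3 - <<'E'
from rig import ctrl, viewer
import cv2,pickle
for n in("scene","side"):
    d=viewer.capture(n); cv2.imwrite(f"pics/{n}0.png",d["frame"]); pickle.dump(d,open(f"pics/{n}0.pkl","wb"))
s=ctrl.state();print(s["time"],s["tool_pos"],s["ee_rot"],s["width"],s["ft_force"],ctrl.pinch_z)
E
```

```text
pics
0.1 [ 0.19243867 -0.62026998  0.23039714] [[ 9.55071973e-01  2.96373313e-01 -6.20543114e-04]
 [ 2.96373941e-01 -9.55070612e-01  1.61664299e-03]
 [-1.13532651e-04 -1.72792322e-03 -9.99998501e-01]] 0.08545151744718908 [0.36440169 1.00018063 0.18509614] 0.0187
```

View pics/scene0.png

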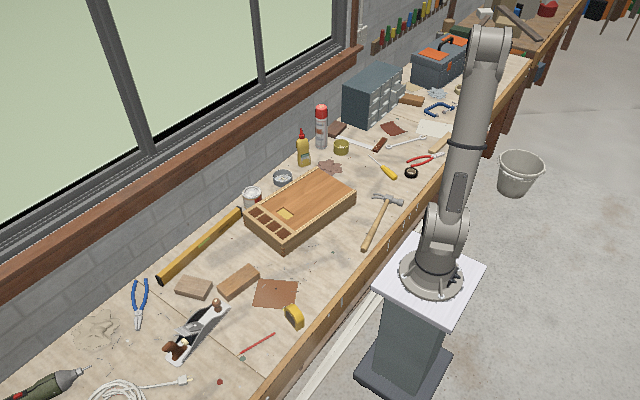

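View pics/side0.png

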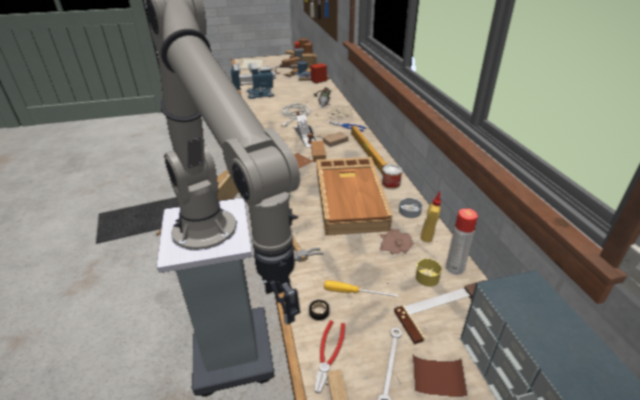

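The scene view shows the box at about (245–355, 168–250). Its band of dark squares is at the left end, around (255–290, 212–235), and the scoop is near (287, 212). The side view shows the same band at the far end, around (325–370, 163).

```bash
cat > h.py <<'E'
import cv2,numpy as np
def ray(d,uv):
    R=cv2.Rodrigues(np.array(d["rvec"],float))[0];t=np.array(d["tvec"],float).reshape(3)
    K=np.array([[d["fx"],0,d["cx"]],[0,d["fy"],d["cy"]],[0,0,1]])
    return -R.T@t, R.T@np.linalg.solve(K,[uv[0],uv[1],1.])
def onplane(d,uv,z):
    c,r=ray(d,uv);return c+r*(z-c[2])/r[2]
def proj(d,P):
    R=cv2.Rodrigues(np.array(d["rvec"],float))[0];t=np.array(d["tvec"],float).reshape(3)
    p=R@np.asarray(P,float)+t;return d["fx"]*p[0]/p[2]+d["cx"],d["fy"]*p[1]/p[2]+d["cy"]
E
python3 - <<'E'
import pickle,cv2,numpy as np
from h import *
d=pickle.load(open("pics/scene0.pkl","rb"));f=d["frame"]
c=f[155:265,235:365];cv2.imwrite("pics/c1.png",cv2.resize(c,None,fx=6,fy=5.4,interpolation=cv2.INTER_CUBIC))
hsv=cv2.cvtColor(f,cv2.COLOR_BGR2HSV);
m=((hsv[...,2]<120)&(hsv[...,1]>90)).astype(np.uint8);m[:200]=0;m[245:]=0;m[:,:243]=0;m[:,300:]=0
n,l,s,ce=cv2.connectedComponentsWithStats(m,connectivity=4)
for i in range(1,n):
    if s[i,4]>15: print(s[i],ce[i],onplane(d,ce[i],.078))
E
```

```text
[243 215  37  30 264] [258.97727273 231.5530303 ] [0.56898663 0.24823205 0.078     ]
[283 232  17  13  97] [293.67010309 240.02061856] [0.441757   0.20680425 0.078     ]
```

View pics/c1.png

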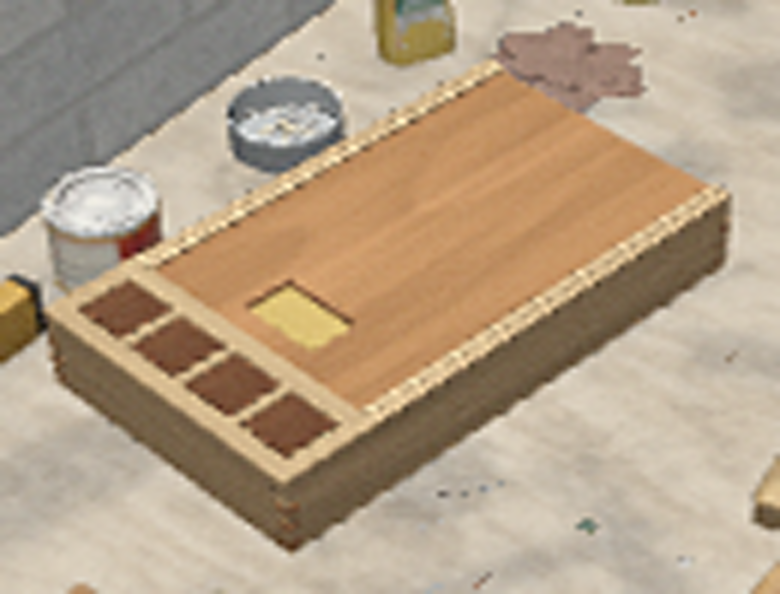

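The crop shows four walnut squares at scene pixels of about (255, 211), (265, 219), (273, 226) and (283, 233). The brass scoop is near (285, 213).

Run:
```python
import pickle
from h import *
d=pickle.load(open("pics/scene0.pkl","rb"));f=d["frame"].astype(float)
b,g,r=[f[...,i] for i in range(3)]
def comps(m,mn):
    k=np.zeros(m.shape,np.uint8);k[205:235,245:300]=m[205:235,245:300]
    n,l,s,ce=cv2.connectedComponentsWithStats(k,connectivity=4)
    return [(ce[i],s[i,4]) for i in range(1,n) if s[i,4]>mn]
P=[]
for c,a in comps((r/(g+1)>1.6)&(r<130),25):
    p=onplane(d,c,.078);P.append(p);print("sq",c,a,p.round(4))
for q in [(122,306),(180,346),(232,383),(290,423)]:
    uv=((q[0]+.5)/6-.5+235,(q[1]+.5)/5.4-.5+155);print("eye",np.round(uv,1),onplane(d,uv,.078).round(4))
for c,a in comps((g>160)&(b<130)&(r>180),15): print("scoop",c,a,onplane(d,c,.064).round(4))
# corners of top (z .078): near-left, far-left, far... by eye
for q in [(287,482),(48,312),(728,190),(498,62)]:
    uv=((q[0]+.5)/6-.5+235,(q[1]+.5)/5.4-.5+155);print("corner",onplane(d,uv,.078).round(4))
e=pickle.load(open("pics/side0.pkl","rb"))
for p in P: print("side px",proj(e,p))
cv2.imwrite("pics/s1.png",cv2.resize(e["frame"][145:245,305:405],None,fx=6,fy=6,interpolation=cv2.INTER_CUBIC))
```

```text
eye [254.9 211.3] [0.6514 0.1787 0.078 ]
eye [264.6 218.7] [0.5956 0.187  0.078 ]
eye [273.2 225.5] [0.5465 0.195  0.078 ]
eye [282.9 232.9] [0.4944 0.2027 0.078 ]
scoop [284.56 213.75] 100 [0.5611 0.1128 0.064 ]
corner [0.4628 0.2441 0.078 ]
corner [0.6853 0.2105 0.078 ]
corner [ 0.4056 -0.1494  0.078 ]
corner [ 0.6194 -0.1826  0.078 ]
```

View pics/s1.png

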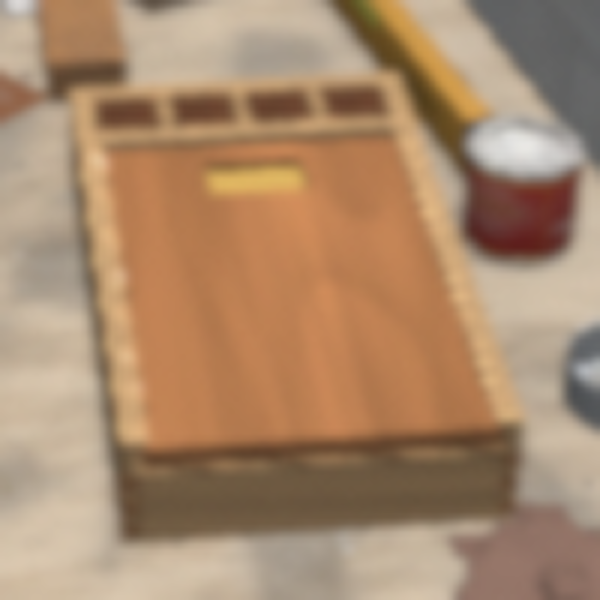

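The two views agree, and the sizes check out:

| Quantity | Measured | Given |
|---|---|---|
| Box yaw | about -8.8° | – |
| Band middle | about (0.570, 0.191) | – |
| Top width | about 225 mm | 230 mm |
| Top length | about 398 mm | 400 mm |
| Span of outer square centres | 159 mm | 156 mm |

The side view shows the squares in a row near (325–365, 163). I'll turn the tool so its x lies along box y and its y along box x, shut the fingers, and move over.

```bash
python3 -m pendant '[[[0,0,-0.667,0.98,-0.2,0,0],[0,0,-0.667,0.98,-0.2,0,0],[0,0,-0.667,0.98,-0.2,0,0],[0,0,-0.667,0.98,-0.2,0,0],[0,0,-0.667,0.98,-0.2,0,0],[0,0,-0.667,0.98,-0.2,0,0],[0,0,-0.667,0.98,-0.2,0,0],[0,0,-0.667,0.98,-0.2,0,0]]]'
python3 -m pendant '[[[0,0,-0.667,0.93,0.36,0,0],[0,0,-0.667,0.93,0.36,0,0],[0,0,-0.667,0.93,0.36,0,0],[0,0,-0.667,0.93,0.36,0,0],[0,0,-0.667,0.93,0.36,0,0],[0,0,-0.667,0.93,0.36,0,0],[0,0,-0.667,0.93,0.36,0,0],[0,0,-0.667,0.93,0.36,0,0]]]'
cat >> h.py <<'E'
YAW=np.deg2rad(-8.8);BAND=np.array([.570,.191,.078])
BX=np.array([np.cos(YAW),np.sin(YAW),0]);BY=np.array([-np.sin(YAW),np.cos(YAW),0])
def togo(x,y,z):
    "print units along tool axes to the box point (x,y about band middle; z above bench), m"
    from rig import ctrl
    s=ctrl.state();R=np.array(s["ee_rot"]);T=BAND+x*BX+y*BY;T[2]=z;p=np.array(s["tool_pos"])
    Rd=np.column_stack([BY,BX,[0,0,-1]])
    print("t",round(s["time"],2),"p",p.round(4),"F",np.round(s["ft_force"],2),"w",round(s["width"],4))
    print("shift units",(R.T@(T-p)/.025).round(2),"turn units",(cv2.Rodrigues(R.T@Rd)[0].ravel()/np.deg2rad(6)).round(2))
E
python3 -c "from h import *;togo(-.078,0,.10)"
```

```text
time: 0.77
tool_pos: [0.3393, -0.4842, 0.2314]
ee_rot: [[0.647, 0.763, 0.0], [0.763, -0.647, -0.0], [-0.0, 0.0, -1.0]]
ft_force: [-0.4, 1.0, 1.1]
width: -0.0001
gripper_force: 0.0
time: 1.43
tool_pos: [0.4852, -0.3527, 0.2312]
ee_rot: [[0.145, 0.989, -0.0], [0.989, -0.145, 0.0], [0.0, -0.0, -1.0]]
ft_force: [-0.2, -0.6, -0.2]
width: -0.0003
gripper_force: 0.0
t 1.43 p [ 0.4852 -0.3527  0.2312] F [-0.23 -0.57 -0.21] w -0.0003
shift units [22.03 -2.91  5.25] turn units [-0.   -0.    0.08]
```

```bash
python3 -m pendant '[[[0,0,0.08,0.92,-0.12,0,0],[0,0,0,0.92,-0.12,0,0],[0,0,0,0.92,-0.12,0,0],[0,0,0,0.92,-0.12,0,0],[0,0,0,0.92,-0.12,0,0],[0,0,0,0.92,-0.12,0,0],[0,0,0,0.92,-0.12,0,0],[0,0,0,0.92,-0.12,0,0]]]' | head -2
python3 -m pendant '[[[0,0,0,0.92,-0.12,0,0],[0,0,0,0.92,-0.12,0,0],[0,0,0,0.92,-0.12,0,0],[0,0,0,0.92,-0.12,0,0],[0,0,0,0.92,-0.12,0,0],[0,0,0,0.92,-0.12,0,0],[0,0,0,0.92,-0.12,0,0],[0,0,0,0.92,-0.12,0,0]]]' | head -2
python3 -m pendant '[[[0,0,0,0.92,-0.12,0.3,0],[0,0,0,0.92,-0.12,0.5,0],[0,0,0,0.92,-0.12,0.6,0],[0,0,0,0.92,-0.12,0.6,0],[0,0,0,0.92,-0.12,0.6,0],[0,0,0,0.92,-0.12,0.6,0],[0,0,0,0.8,-0.12,0.4,0],[0,0,0,0,0,0,0]]]'
python3 - <<'E'
from h import *
from rig import viewer
import pickle
togo(-.078,0,.09)
d=viewer.capture("wrist");pickle.dump(d,open("pics/w1.pkl","wb"));cv2.imwrite("pics/w1.png",d["frame"])
E
```

```text
time: 2.1
tool_pos: [0.4892, -0.167, 0.2314]
time: 2.77
tool_pos: [0.4945, 0.0184, 0.2314]
time: 3.43
tool_pos: [0.4968, 0.1813, 0.1396]
ee_rot: [[0.15, 0.989, -0.003], [0.989, -0.15, 0.003], [0.002, -0.004, -1.0]]
ft_force: [0.5, 0.5, 0.1]
width: 0.0002
gripper_force: 0.0
t 3.43 p [0.4968 0.1813 0.1396] F [0.54 0.47 0.13] w 0.0002
shift units [ 0.83 -0.28  1.99] turn units [-0.04 -0.02  0.03]
```

View pics/w1.png

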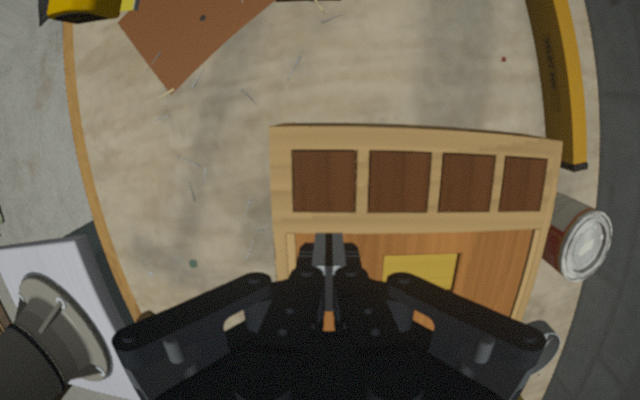

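The wrist view shows the squares centred near (324, 181), (400, 181), (466, 183) and (524, 185), with the scoop near (420, 268). I'll cast these rays to refine the pose.

```bash
cat >> h.py <<'E'
def wplane(d,uv,z):
    K=np.array([[d["fx"],0,d["cx"]],[0,d["fy"],d["cy"]],[0,0,1]])
    n=cv2.fisheye.undistortPoints(np.array([[uv]],float),K,np.zeros(4)).ravel()
    R=cv2.Rodrigues(np.array(d["rvec"],float))[0];t=np.array(d["tvec"],float).reshape(3)
    c=-R.T@t;r=R.T@np.array([n[0],n[1],1]);return c+r*(z-c[2])/r[2]
E
python3 - <<'E'
import pickle
from h import *
d=pickle.load(open("pics/w1.pkl","rb"));f=d["frame"]
m=((f[...,2].astype(float)<f[:,:,1]*0+115)&(f[...,2]>f[...,1]*1.3)).astype(np.uint8);k=np.zeros_like(m);k[145:218,285:550]=m[145:218,285:550]
k=cv2.morphologyEx(k,cv2.MORPH_OPEN,np.ones((5,5)))
n,l,s,ce=cv2.connectedComponentsWithStats(k)
S=[]
for i in range(1,n):
    if s[i,4]>500:
        cs=cv2.findContours((l==i).astype(np.uint8),0,1)[0][0].reshape(-1,2)
        W=np.array([wplane(d,c,.078)[:2] for c in cs]);r=cv2.minAreaRect(W.astype(np.float32)*1000);S.append(r[0]);print(s[i],r)
S=np.array(S);S=S[S[:,0].argsort()];v=S[-1]-S[0];print(S,np.hypot(*v),np.degrees(np.arctan2(v[1],v[0])),S.mean(0))
for q in [(383,254),(460,254),(454,290)]: print(wplane(d,q,.064 if q[1]>270 else .072))
E
```

```text
[ 293  151   63   60 3695] ((497.23968505859375, 203.1148223876953), (41.223628997802734, 41.79750061035156), 81.28221130371094)
[ 368  151   62   61 3523] ((548.4716186523438, 195.09127807617188), (42.37095260620117, 42.5468635559082), 80.97959899902344)
[ 439  154   55   57 2856] ((599.6732788085938, 187.21932983398438), (41.682151794433594, 42.65282440185547), 80.63369750976562)
[ 499  157   47   54 2142] ((650.71240234375, 178.97213745117188), (42.16761016845703, 42.3692741394043), 81.01660919189453)
[[497.23968506 203.11482239]
 [548.47161865 195.09127808]
 [599.67327881 187.21932983]
 [650.71240234 178.97213745]] 155.3600469452611 -8.939896231281065 [574.02424622 191.09939194]
[0.53259726 0.13917772 0.072     ]
[0.59575687 0.12698148 0.072     ]
[0.59457837 0.08684821 0.064     ]
```

```bash
sed -i 's/np.deg2rad(-8.8);BAND=np.array(\[.570,.191/np.deg2rad(-8.94);BAND=np.array([.574,.191/' h.py; python3 -c "from h import *;togo(-.078,0,.082)"
```

```text
t 3.48 p [0.4977 0.1788 0.1404] F [-0.49 -1.23  0.43] w -0.0001
shift units [ 0.96 -0.17  2.34] turn units [-0.02 -0.    0.03]
```

```bash
python3 -m pendant '[[[0,0,0.03,0.5,-0.1,0,0],[0,0,0,0.46,-0.07,0,0],[0,0,0,0,0,0.6,0],[0,0,0,0,0,0.8,0],[0,0,0,0,0,0.7,0],[0,0,0,0,0,0.2,0],[0,0,0,0,0,0,0],[0,0,0,0,0,0,0]]]' >/dev/null
python3 -c "from h import *;togo(-.078,0,.078)"
```

```text
t 4.15 p [0.4997 0.2001 0.0845] F [ 0.43 -0.32  0.51] w 0.0001
shift units [ 0.1  -0.13  0.26] turn units [ 0.01 -0.   -0.07]
```

```bash
python3 -m pendant '[[[0,0,0,0.1,-0.1,0.1,0],[0,0,0,0,0,0.1,0],[0,0,0,0,0,0.06,0],[0,0,0,0,0,0.04,0],[0,0,0,0,0,0.04,0],[0,0,0,0,0,0.04,0],[0,0,0,0,0,0,0],[0,0,0,0,0,0,0]]]' >/dev/null
python3 -c "from h import *;togo(-.078,0,.078)"
```

```text
t 4.82 p [0.4976 0.2034 0.078 ] F [-7.76 -3.52 25.68] w 0.0
shift units [-0.01 -0.02 -0.  ] turn units [ 0.02  0.01 -0.08]
```

It stays flush at z = 0.078 with 26 N on it, so this square is rigid. Next square.

```bash
python3 -m pendant '[[[0,0,0,0,0,-0.32,0],[0,0,0,0,0.7,0,0],[0,0,0,0,0.7,0,0],[0,0,0,0,0.68,0,0],[0,0,0,0,0,0,0],[0,0,0,0,0,0.16,0],[0,0,0,0,0,0.16,0],[0,0,0,0,0,0,0]]]' >/dev/null
python3 -c "from h import *;togo(-.026,0,.078)"
```

```text
t 5.48 p [0.5482 0.1946 0.074 ] F [ 1.9  -0.61  2.92] w -0.0001
shift units [ 0.02  0.   -0.16] turn units [ 0.   -0.   -0.07]
```

This one gives: 4 mm at about 3 N. I'll press it right in.

```bash
python3 -m pendant '[[[0,0,0,0,0,0.06,0],[0,0,0,0,0,0.06,0],[0,0,0,0,0,0.04,0],[0,0,0,0,0,0,0],[0,0,0,0,0,0,0],[0,0,0,0,0,0,0],[0,0,0,0,0,0,0],[0,0,0,0,0,0,0]]]' >/dev/null
python3 -c "from h import *;togo(-.026,0,.078)"
```

```text
t 6.15 p [0.5482 0.1945 0.0711] F [-0.81 -0.99  8.12] w 0.0001
shift units [ 0.02  0.   -0.28] turn units [ 0.    0.   -0.07]
```

It's at the stop (7 mm, 8 N). Now I'll release it, back off, and check the lid.

```bash
python3 -m pendant '[[[0,0,0,0,0,-0.2,0],[0,0,0,0,0,-0.3,0],[0,0,0,0,0,-0.5,0],[0,0,0,0,0,-0.5,0],[0,0,0,0,0,-0.5,0],[0,0,0,0,0,-0.4,0],[0,0,0,0,0,0,0],[0,0,0,0,0,0,0]]]' >/dev/null
python3 - <<'E'
from h import *
from rig import viewer
d=viewer.capture("wrist");f=d["frame"];e=viewer.capture("scene")
togo(0,-.1025,.085)
a=cv2.resize(f[100:320,200:600],(800,440));b=e["frame"][160:260,235:395]
cv2.imwrite("pics/w2.png",np.vstack([a[:300],np.pad(cv2.resize(b,(480,300)),((0,0),(0,320),(0,0)))]))
# lid state from the wrist brass colour
fb,fg,fr=[f[...,i].astype(int) for i in range(3)]
m=((fr>150)&(fg>130)&(fb<100)).astype(np.uint8);m[:120]=0
n,l,s,ce=cv2.connectedComponentsWithStats(m)
for i in range(1,n):
    if s[i,4]>100: print(s[i],wplane(d,ce[i],.064))
g=e["frame"].astype(int);m=((g[...,1]>160)&(g[...,0]<130)&(g[...,2]>180)).astype(np.uint8);k=np.zeros_like(m);k[195:240,260:330]=m[195:240,260:330]
n,l,s,ce=cv2.connectedComponentsWithStats(k)
for i in range(1,n):
    if s[i,4]>15: print("scene",s[i],onplane(e,ce[i],.064))
E
```

```text
t 6.92 p [0.5481 0.194  0.1298] F [-0.06  0.62 -0.34] w 0.0004
shift units [-4.05  1.08  1.8 ] turn units [-0.01  0.01 -0.08]
[537 120  19  61 621] [0.73274879 0.21206374 0.064     ]
[  197   160   321   148 12176] [0.58113054 0.18713175 0.064     ]
[360 181  16  58 502] [0.57576624 0.18956932 0.064     ]
[203 218  31  28 300] [0.46034016 0.19062056 0.064     ]
[232 261  64  19 549] [0.49197742 0.15356086 0.064     ]
[324 312  10  19 161] [0.53284034 0.09509357 0.064     ]
scene [289 195  14  12  30] [0.57313768 0.03572186 0.064     ]
scene [278 205  20  12 109] [0.55929858 0.0899967  0.064     ]
```

View pics/w2.png

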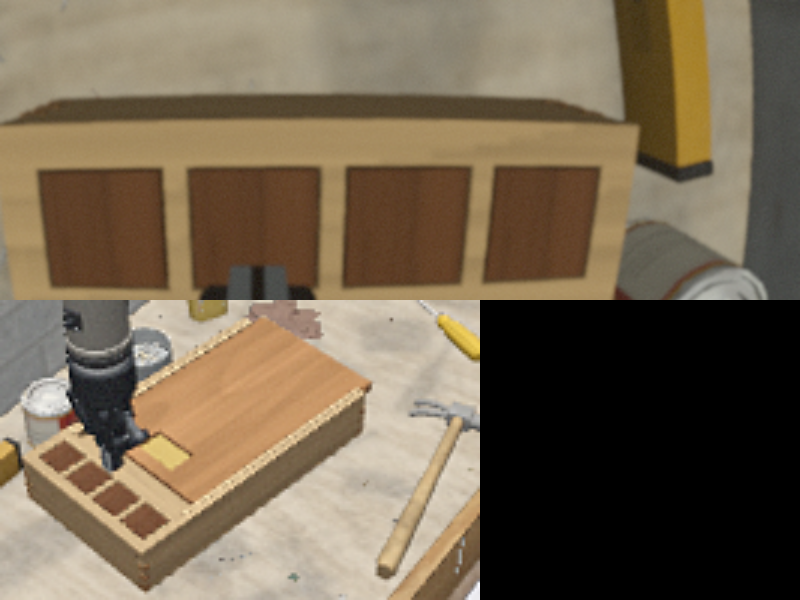

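The lid has sprung open about 24 mm (scoop near (165, 450) in the lower panel) and the button is flush again. I'll go over the scoop and down into it.

```bash
python3 -m pendant '[[[0,0,-0.08,-0.81,0.22,0,0],[0,0,0,-0.81,0.22,0,0],[0,0,0,-0.81,0.22,0,0],[0,0,0,-0.81,0.21,0,0],[0,0,0,-0.81,0.21,0.5,0],[0,0,0,0,0,0.8,0],[0,0,0,0,0,0.6,0],[0,0,0,0,0,0,0]]]' >/dev/null
python3 -m pendant '[[[0,0,0,0,0,0,0],[0,0,0,0,0,0.15,0],[0,0,0,0,0,0.15,0],[0,0,0,0,0,0.15,0],[0,0,0,0,0,0.1,0],[0,0,0,0,0,0,0],[0,0,0,0,0,0,0],[0,0,0,0,0,0,0]]]' >/dev/null
python3 -c "from h import *;togo(0,-.1025,.067)"
```

```text
t 8.25 p [0.5594 0.0902 0.0692] F [-0.59  0.2   0.47] w 0.0002
shift units [-0.02 -0.05  0.09] turn units [0.   0.   0.01]
```

```bash
python3 -m pendant '[[[0,0,0,-0.1,0,0.08,0],[0,0,0,-0.1,0,0,0],[0,0,0,-0.1,0,0,0],[0,0,0,-0.2,0,0,0],[0,0,0,-0.3,0,0,0],[0,0,0,-0.3,0,0,0],[0,0,0,-0.3,0,0,0],[0,0,0,-0.3,0,0,0]]]' >/dev/null
python3 -c "from h import *;togo(0,-.2615,.067)"
python3 -m pendant '[[[0,0,0,-0.3,0,0,0],[0,0,0,-0.3,0,0,0],[0,0,0,-0.3,0,0,0],[0,0,0,-0.3,0,0,0],[0,0,0,-0.3,0,0,0],[0,0,0,-0.3,0,0,0],[0,0,0,-0.3,0,0,0],[0,0,0,-0.3,0,0,0]]]' >/dev/null
python3 -c "from h import *;togo(0,-.2615,.067)"
```

```text
t 8.92 p [0.5525 0.0472 0.0671] F [0.49 1.53 1.37] w -0.0001
shift units [-4.64 -0.05  0.  ] turn units [-0.  0.  0.]
t 9.58 p [ 0.5433 -0.0119  0.0671] F [0.65 1.23 0.5 ] w -0.0003
shift units [-2.25 -0.05  0.  ] turn units [0.   0.   0.01]
```

```bash
python3 -m pendant '[[[0,0,0,-0.3,0,0,0],[0,0,0,-0.3,0,0,0],[0,0,0,-0.3,0,0,0],[0,0,0,-0.3,0,0,0],[0,0,0,-0.25,0,0,0],[0,0,0,-0.2,0,0,0],[0,0,0,-0.15,0,0,0],[0,0,0,-0.1,0,0,0]]]' >/dev/null
python3 -m pendant '[[[0,0,0,-0.1,0,0,0],[0,0,0,-0.1,0,0,0],[0,0,0,-0.08,0,0,0],[0,0,0,-0.08,0,0,0],[0,0,0,0,0,0,0],[0,0,0,0,0,0,0],[0,0,0,0,0,0,0],[0,0,0,0,0,0,0]]]' >/dev/null
python3 -c "from h import *;togo(0,-.2605,.067)"
```

```text
t 10.92 p [ 0.5346 -0.067   0.067 ] F [ 0.88  0.95 -0.08] w 0.0001
shift units [ 0.02 -0.05  0.  ] turn units [-0.    0.    0.01]
```

Nearly there, with no stop force yet. I'll push on gently until it stops.

```bash
python3 -m pendant '[[[0,0,0,-0.06,0,0,0],[0,0,0,-0.06,0,0,0],[0,0,0,-0.06,0,0,0],[0,0,0,-0.04,0,0,0],[0,0,0,0,0,0,0],[0,0,0,0,0,0,0],[0,0,0,0,0,0,0],[0,0,0,0,0,0,0]]]' >/dev/null
python3 -c "from h import *;togo(0,-.2605,.067)"
```

```text
t 11.58 p [ 0.5346 -0.0672  0.0671] F [ 1.86  9.62 -0.76] w 0.0001
shift units [ 0.03 -0.05  0.  ] turn units [ 0.01 -0.06  0.03]
```

It's at the stop. I'll ease off, lift clear, and check.

```bash
python3 -m pendant '[[[0,0,0,0.15,0,0,0],[0,0,0,0.15,0,0,0],[0,0,0,0.15,0,0,0],[0,0,0,0,0,0,0],[0,0,0,0,0,-0.3,0],[0,0,0,0,0,-0.6,0],[0,0,0,0,0,-0.9,0],[0,0,0,0,0,-0.9,0]]]' >/dev/null
python3 -m pendant '[[[0,0,0,0,0,-0.9,0],[0,0,0,0,0,-0.9,0],[0,0,0,0,0,-0.9,0],[0,0,0,0,0,-0.6,0],[0,0,0,0,0,0,0],[0,0,0,0,0,0,0],[0,0,0,0,0,0,0],[0,0,0,0,0,0,0]]]' >/dev/null
python3 - <<'E'
from h import *
from rig import viewer
togo(0,-.2525,.067)
e=viewer.capture("scene");w=viewer.capture("wrist")
cv2.imwrite("pics/fin.png",np.vstack([cv2.resize(e["frame"][130:330,140:460],(640,300),interpolation=2),cv2.resize(w["frame"],(480,300)).copy() if 0 else np.pad(cv2.resize(w["frame"],(480,300)),((0,0),(0,160),(0,0)))]))
E
```

```text
t 12.92 p [ 0.5346 -0.0616  0.2158] F [ 0.15 -0.5  -0.57] w 0.0
shift units [0.13 0.   5.95] turn units [-0.02  0.    0.  ]
```

View pics/fin.png

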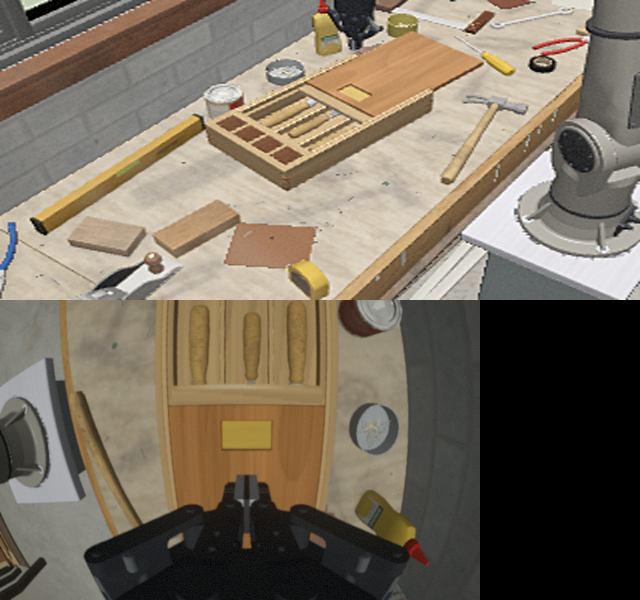

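The lid is fully open, with the scoop near (350, 93) in the upper panel. The three tools are still in the box, the squares are flush, and nothing else has moved.

```bash
python3 -c "from rig import workorder;print(workorder.hand_in())"
```

```text
the job is handed in; nothing more can be done
None
```

I handed the job in at about 13 s: the button was the square at x = -26 mm, I pressed it to its stop and let it rise flush, then pushed the lid by its scoop to its open stop, with the tools left in the box and nothing else seen to move.

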